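# Tap the mould's core plugs home in order

### The arm

A 7-joint arm with a two-finger parallel gripper is mounted at the origin on a cart in front of the work surface, level with it; the furniture and walls round the work are solid. World frame = base frame: x ahead of the robot, y to its left, z up, the work surface at z = 0. Lengths are in m, angles in rad, forces in N, time in s.
With the tool pointing down it reaches from about 0.4 to 0.75 m from the base axis. Payload 19.5 kg.
Tool frame: the origin (TCP) lies midway between the tips of the shut fingers; the grasp point (between the pads) lies pinch_z behind it (pinch_z is the distance from the TCP to the grasp point, in m); z points along the fingers, y is the line along which they close (so a half turn about z gives the same grasp; the last joint's range is limited). The gripper opens to 85 mm and grips with 20 to 120 N. Pads are 22 mm wide; open, the fingers measure 114 mm over their backs; the gripper's body (76 mm by 85 mm) begins 54 mm behind the grasp point. The pads swing forward as they close: fully open they stand 13 mm farther back than shut.
Start: joints at [1.114, 0.707, -0.028, 1.485, 0.022, 0.951, -0.075], TCP at [0.232, -0.526, 0.231] pointing down, gripper open.
Joint ranges: [-2.71, 2.71], [-0.32, 2.16], [-1.57, 1.52], [0, 2.45], [-1.46, 4.6], [0, 2.02], [-2.83, 2.83]. Speed limits (rad/s): [1.89, 1.89, 2.57, 2.57, 3.01, 3.01, 3.01].

### API

Orientations are given as a rotation vector (axis times angle).
In Python, from workcell import * gives the robot as it stands.
- The arm moves only by the tool jog_arm, never from a script. Its argument "steps" is a list of rows, each an object of numbers: "x", "y", "z": the shift along the tool's x, y, z in units of 30 mm (1.0 is 30 mm); "turn": the turn about the tool's z in units of 10 degrees (1.0 is 10 degrees). In form: [{"x": .., "y": .., "z": .., "turn": ..}, ...]. A call has 1 to 12 rows; each row shifts and turns the commanded pose from where the row before left it, along the tool's axes as they then stand; what a row does not reach is not made up. A row lasts 1/8 s, in which the tool goes at most 62.5 mm and 10.7 degrees, less where a joint would pass 70% of its speed; a pose out of reach is approached as far as the arm can. A call is refused whole if a number of a shift passes 1 or a number of a turn 1, either way. A call with a gripper value outside its range is refused whole. "gripper" is the finger opening in mm, from 0 to 85.4, set as the call begins (left out, the last holds). The fingers move at their own pace and stop on an object; "force" is the grip in N (left out, the last holds). Time passes only in rows, so rows that do not move let the fingers close. It gives the time, the measured TCP pose, the force, the opening and the grip force at its end, in the units of the state.
- get_obs(): the state, without advancing time (a new reading comes with each control period).
- read_camera(name): name is "scene" or "top" or "wrist"; returns a dict with "image" (384x512x3 uint8, red, green, blue), "range_z" (384x512 float32, m along the optical axis (not along the pixel's ray), 0 where there is no reading), "fx", "fy", "cx", "cy" (pixels), "distortion" ([k1, k2, p1, p2, k3] as OpenCV has them; the pictures are not rectified), "rvec" (rotation vector, rad) and "tvec" (3), from world to camera coordinates, as OpenCV has them; the wrist camera has in their place "tool_from_camera" (4x4, takes a point from camera to tool coordinates, whose origin is the TCP and whose axes are the flange's). Camera axes: x right, y down, z forward; pixel columns grow to the right and rows downward; lengths in m; the calibration is good to about 2 mm. A picture is of the moment at which its call begins: read the wrist's pose just before it.
- sign_off(): hands the job in; it is judged then, once.
The state is a dict: "clock": time; "joints": joint angles; "qvel": joint speeds; "tau": joint torques, N m; "position": TCP position; "tool_rot": TCP orientation; "wrist_force": force on the tool from outside, world axes, zero at the start; "wrist_torque": the same for the moment, N m; "width": opening from 0.0 (shut) to 1.0 (fully open); "gripper_force": force on a finger pad.
Only numpy, scipy, OpenCV 4.12 (cv2) and the standard library are available. Lean on these libraries where they do the work, as an engineer would, in place of code of your own. Each camera call takes 0.05 s, during which the arm holds its last target. There are 200 camera calls.

### The job

The three core plugs in the strapped plaster mould are standing a little proud. With your fingertips tap each one lightly straight down until its head sits fully home on the mould: first the square plug in the middle, then the large round one at one end, then the small round one at the other end. Grip nothing, never pull a plug up, don't lift or shove the mould or hit it hard, and leave the things standing round it alone.

Things in the scene. Friction and masses are not known exactly. Their poses are not given: they have to be found in the camera images.
- mould: Pale plaster two-part mould with two dark straps, a loose block of 1 kg on the bench, 165 x 80 x 70 mm high. Origin: centre of its underside, on the bench. Its x axis runs along the 165 mm length, from the small round plug (x = -55 mm) past the square plug (x = 0) to the large round plug (x = +55 mm), all at y = 0; z is up. The flat top face is at z = 70 mm. It may stand at any yaw.
- plug_square_top (a point): Centre of the top of the square plug's aluminium head, 30 x 30 mm and 10 mm thick (middle of the mould). Fully home it is 80 mm above the bench; at the start 7 to 10 mm higher.
- plug_large_top (a point): Centre of the top of the large round plug's aluminium head, 40 mm diameter, 10 mm thick. Fully home it is 80 mm above the bench; at the start 7 to 10 mm higher.
- plug_small_top (a point): Centre of the top of the small round plug's aluminium head, 22 mm diameter, 10 mm thick. Fully home it is 80 mm above the bench; at the start 7 to 10 mm higher.
- plug_square (a joint): How far the middle, square plug has been pressed down: 0 to 3 mm at the start, 10 mm (0.010 m) is fully home, a firm stop (a rubber ring under the head, black, yields about 1 mm more at 20 N and springs back); negative when pulled up. It slides stiffly (some 3 to 5 N to move it at a slow tapping speed) and stays where it is left.
- plug_large (a joint): How far the large round plug has been pressed down: 0 to 3 mm at the start, 10 mm (0.010 m) is fully home, a firm stop (a rubber ring under the head, black, yields about 1 mm more at 20 N and springs back); negative when pulled up. It slides stiffly (some 3 to 5 N to move it at a slow tapping speed) and stays where it is left.
- plug_small (a joint): How far the small round plug has been pressed down: 0 to 3 mm at the start, 10 mm (0.010 m) is fully home, a firm stop (a rubber ring under the head, black, yields about 1 mm more at 20 N and springs back); negative when pulled up. It slides stiffly (some 3 to 5 N to move it at a slow tapping speed) and stays where it is left.
- silicone_half: Bystander: loose blue silicone mould half, 60 x 85 x 24 mm; origin at the centre of its underside.
- cup: Bystander: loose clear mixing cup, 68 mm wide, 85 mm high; origin at the centre of its underside.
- oil_bottle: Bystander: loose small white-capped bottle, 50 mm wide, 115 mm high; origin at the centre of its underside.

How it is judged:
By the outcome, as a careful person would: the job done as asked, in the order asked, and still so for the second after the job is handed in, with the robot touching nothing.
It also fails if it takes over 51 s, if anything falls off the work surface, if the arm or the gripper's body presses on something with over 40 N, if the wrist force passes 120 N, or if a joint passes its speed limit or range.

## Working session

There is one attempt and no reset: what is moved stays moved. The work goes in short steps, Python scripts to look and compute and a tool call to move; the robot and the scene stay as the last step left them, time stands still between calls to the robot, and variables do not carry over. Pictures are saved under pics/ and viewed, at most 10 in all, crops included, and the job is handed in when it is done.

Besides the shell and the picture viewer there is one more tool, called after "Request:" by a JSON object that holds its "name" and its "arguments". jog_arm: Moves the arm, as the interface text tells. Its arguments: {"type":"object","properties":{"steps":{"type":"array"},"gripper":{"type":"number"},"force":{"type":"number"}},"required":["steps"]}

```bash
mkdir -p pics; ls
python3 - <<'E'
from workcell import *
import cv2,numpy as np
o=get_obs();print({k:np.round(v,3) for k,v in o.items()})
ims=[]
for n in("top","scene"):
    c=read_camera(n);np.savez(f"{n}0.npz",**c);cv2.imwrite(f"pics/{n}0.png",c["image"][:,:,::-1])
    print(n,c["fx"],c["cx"],c["cy"],c["distortion"],c["rvec"],c["tvec"])
E
```

```text
pics
{'clock': np.float64(0.0), 'joints': array([ 1.114,  0.707, -0.028,  1.485,  0.022,  0.951, -0.075]), 'qvel': array([ 0.001, -0.001, -0.   ,  0.001,  0.001, -0.001, -0.001]), 'tau': array([-0.0000e+00, -8.8322e+01,  1.2340e+00, -2.3617e+01,  1.7000e-02,
        7.0000e-03,  0.0000e+00]), 'position': array([ 0.232, -0.526,  0.231]), 'tool_rot': array([-3.073, -0.647,  0.   ]), 'wrist_force': array([0.809, 0.096, 0.477]), 'wrist_torque': array([ 0.002, -0.015, -0.059]), 'gripper_force': np.float64(0.0), 'width': np.float64(1.0)}
top 350.02749883760555 257.2410373588565 190.02988857324377 [-0.00461164  0.          0.          0.          0.        ] [ 2.16785779 -2.13164851  0.10414887] [0.30179914 0.44753241 0.87888929]
scene 469.34200670316466 257.7445519602375 190.21163702390652 [-0.03129424  0.          0.          0.          0.        ] [ 0.91410502 -2.41580571  1.1850729 ] [0.52823661 0.11870047 0.85101766]
```

View pics/top0.png

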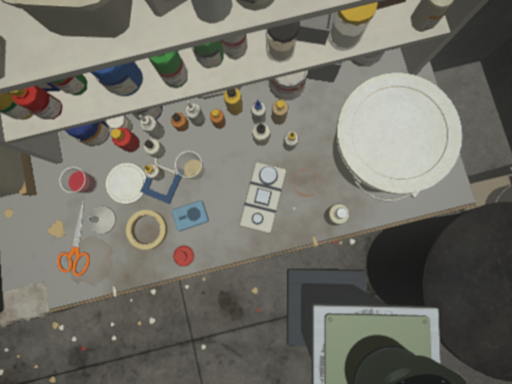

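View pics/scene0.png

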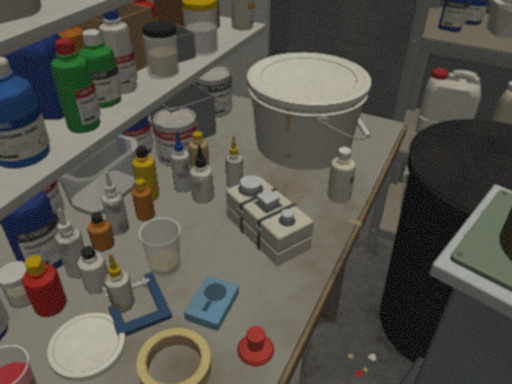

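The top view shows the mould at about (263,198): large plug (268,175), square (263,197), small (258,218). The bottle is at (339,214), the silicone half at (190,215) and the cup at (188,165). In the scene view the plug heads are at about (251,187), (268,203) and (287,217).

```bash
cat > h.py <<'E'
import cv2,numpy as np
def ray(c,uv,R=None,t=None):
    K=np.array([[c["fx"],0,c["cx"]],[0,c["fy"],c["cy"]],[0,0,1]],float)
    p=cv2.undistortPoints(np.float64(uv).reshape(-1,1,2),K,np.float64(c["distortion"])).reshape(-1,2)
    d=np.c_[p,np.ones(len(p))]
    if R is None:
        Rm=cv2.Rodrigues(np.float64(c["rvec"]))[0]; return -Rm.T@c["tvec"], d@Rm
    return t, d@R.T
def plane(o,d,z): return o+d*((z-o[2])/d[:,2:])
E
python3 - <<'E'
from h import *
c=dict(np.load("top0.npz"))
vv,uu=np.mgrid[0:384,0:512]
o,d=ray(c,np.c_[uu.ravel(),vv.ravel()])
P=(o+d*c["range_z"].reshape(-1,1)).reshape(384,512,3)
for n,(u,v) in dict(L=(268,175),S=(263,197),s=(258,218),bottle=(339,214),sil=(190,205),cup=(188,165)).items():
    print(n,P[v,u].round(3), plane(*ray(c,[(u,v)]),0.088).round(3))
s=c["image"]; np.set_printoptions(linewidth=200)
big=cv2.resize(s[150:245,225:300],None,fx=7,fy=6.3,interpolation=cv2.INTER_CUBIC);cv2.imwrite("pics/crop0.png",big[:,:,::-1])
z=P[...,2]; print((z[160:236:2,238:290:2]*1000).astype(int))
E
```

```text
L [0.473 0.282 0.088] [[0.473 0.282 0.088]]
S [0.419 0.294 0.089] [[0.419 0.294 0.088]]
s [0.368 0.305 0.09 ] [[0.368 0.305 0.088]]
bottle [0.379 0.116 0.115] [[0.381 0.111 0.088]]
sil [0.401 0.485 0.021] [[0.396 0.47  0.088]]
cup [0.508 0.496 0.017] [[0.495 0.479 0.088]]
[[ -3   1   3  -2   0   1   0   1   0   2   0   1  -1   2  -3   0  -1   0   0   0  -2   1  -1   0   0  -1]
 [  1   0   0   0  -1   1   0   0   0   0   0   2   2  -4   0   1   0   0   0   1  -2   0   0   1   0   0]
 [  1  -1   0   0   2   0   0   0  -5  68  68  72  71  67   0   0   0   3   0  -1   0  -2   0  -3  -1   3]
 [ -3  -3   4  -2   0  -1   0   0   0  71  70  68  67  70  72  69  70  70   1   0   0   0  -1  -2  -2   0]
 [  0   1   0   2   1  -2  -1   1  69  69  69  69  70  90  87  84  87  86  72  69  69  69   0  -1   0   0]
 [  0  -2   0   0   0  -1   0  -1  68  70  69  69  88  86  87  88  87  89  88  67  71  68  69  71  -1   0]
 [ -1   2   1   1   0  -1   0  -2  68  70  70  72  89  88  89  88  88  88  85  70  70  70  71  69   1  -2]
 [  1   0   0   0  -1   0  -2  -2  69  71  71  71  86  88  89  88  89  86  87 
[... 2539 characters left out ...]
  72  69  69  69  71  71   0   1  -1   0   0   0   3  -1]
 [  1  70  68  69  71  68  71  73  68  68  70  71  69  70  66  69  72  69  -1   0   0  -2  -2   0   0   0]
 [  0  -1  67  69  70  70  68  69  72  67  74  70  70  68  69  72  71  65   1   0   0   0   1   0  -1   0]
 [  0  -1  -2   1  -1   2  66  69  68  69  71  70  67  68  71  68  70  -1   2   2   1   0   0  -1  -1   0]
 [ -1   0   2   0   0  -2   0  -1   0   1  69  69  68  70  73  69  70   2   2  -3   0  -1   0   0  -2  -1]
 [  0   0   0   3   2   0  -1   2   0  -1   0   0   0   0  66  68  68  -1  -2   1  -2   0   1  -1   0   0]
 [  0  -1   0   0   0   0   2  -1   0   0   0   0   2  -1   1   0   3   0   0   0  -1   0   0   0  -1   0]]
```

View pics/crop0.png

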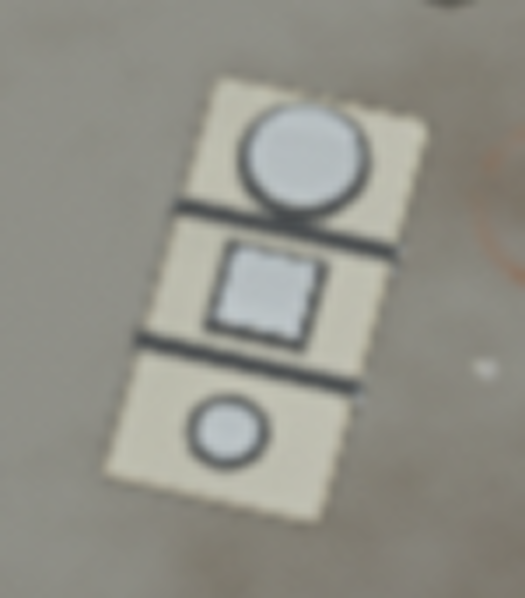

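The crop shows the heads cleanly: large at (304,158), square (267,293), small (228,432), with both straps lying flat. The depth gives head tops at about 88 mm.

Run:
```python
from h import *
c=dict(np.load("top0.npz"))
vv,uu=np.mgrid[0:384,0:512]
o,d=ray(c,np.c_[uu.ravel(),vv.ravel()])
P=(o+d*c["range_z"].reshape(-1,1)).reshape(384,512,3)
z=P[...,2]; m=((z>.079)&(z<.1)).astype(np.uint8); m[:150]=0;m[:,:235]=0;m[245:]=0;m[:,292:]=0
n,l,st,ce=cv2.connectedComponentsWithStats(m)
for i in range(1,n):
    if st[i,4]>20:
        q=plane(*ray(c,[ce[i]]),np.median(z[l==i]))
        print(st[i,4],P[l==i].mean(0).round(4),q.round(4),"zmed",np.median(z[l==i]).round(4),(z[l==i].std()/st[i,4]**.5).round(5))
m=((z>.06)&(z<.1)).astype(np.uint8); m[:150]=0;m[:,:230]=0;m[245:]=0;m[:,300:]=0
t=P[(m>0)&(z<.075)]
print("mould",cv2.minAreaRect(np.float32(t[:,:2]*1000)), t[:,2].mean())
b=P[70:200,335:465].reshape(-1,3);b=b[(b[:,2]>.05)&(b[:,2]<.6)]
print("bucket",b.min(0),b.max(0))
# tall things within region: height above .15 grid
for x in np.arange(.2,.85,.05):
    print(round(x,2),[int(1000*max([0]+list(z[(abs(P[...,0]-x)<.025)&(abs(P[...,1]-y)<.025)]))) for y in np.arange(-.3,.6,.05)])
```

```text
208 [0.4732 0.2817 0.0876] [[0.4732 0.2817 0.0877]] zmed 0.0877 0.00012
152 [0.4201 0.2946 0.0888] [[0.4201 0.2946 0.0887]] zmed 0.0887 0.00013
63 [0.3672 0.307  0.0883] [[0.3672 0.307  0.0882]] zmed 0.0882 0.00021
mould ((420.6474914550781, 294.1517028808594), (81.17855072021484, 165.18202209472656), 76.77379608154297) 0.06994090838855688
bucket [ 0.41848434 -0.14004641  0.0501572 ] [0.75082365 0.1315432  0.18372651]
0.2 [0, 0, 0, 0, 0, 0, 0, 0, 0, 0, 0, 0, 0, 0, 0, 1, 4, 6]
0.25 [0, 0, 0, 0, 0, 0, 0, 0, 0, 0, 0, 1, 2, 3, 4, 7, 47, 6]
0.3 [0, 0, 0, 0, 0, 0, 0, 1, 1, 3, 5, 3, 4, 3, 5, 7, 45, 28]
0.35 [0, 0, 0, 0, 3, 3, 2, 5, 117, 88, 4, 72, 931, 74, 4, 26, 27, 28]
0.4 [0, 2, 3, 3, 4, 171, 177, 99, 117, 87, 6, 73, 93, 73, 4, 26, 27, 25]
0.45 [0, 2, 3, 4, 179, 181, 182, 182, 181, 5, 4, 89, 93, 73, 4, 86, 88, 65]
0.5 [0, 2, 3, 179, 180, 177, 177, 179, 181, 175, 4, 90, 91, 4, 4, 89, 89, 91]
0.55 [0, 1, 2, 180, 179, 176, 176, 176, 181, 179, 120, 123, 81, 4, 4, 86, 87, 86]
0.6 [0, 0, 0, 181, 180, 176, 176, 176, 183, 179, 70, 91, 131, 46, 89, 417, 515, 515]
0.65 [0, 0, 0, 0, 180, 180, 180, 180, 181, 4, 5, 417, 418, 473, 474, 460, 516, 516]
0.7 [0, 0, 0, 0, 0, 180, 181, 221, 407, 416, 418, 417, 451, 451, 451, 451, 449, 223]
0.75 [0, 0, 2, 3, 324, 309, 301, 223, 332, 330, 278, 316, 223, 222, 0, 221, 0, 0]
0.8 [0, 0, 0, 4, 313, 311, 306, 249, 2, 260, 228, 0, 0, 0, 0, 0, 0, 0]
```

Request:
{"name": "jog_arm", "arguments": {"steps": [{"z": -0.2, "turn": -0.9}, {"z": -0.2, "turn": -0.9}, {"z": -0.2, "turn": -0.9}, {"z": -0.2, "turn": -0.9}, {"z": -0.2, "turn": -0.9}, {"turn": -0.78}, {}, {}], "gripper": 0}}

```text
invalid input at $.steps[0]: expected keys x, y, z, turn
```

Request:
{"name": "jog_arm", "arguments": {"steps": [{"x": 0, "y": 0, "z": -0.2, "turn": -0.9}, {"x": 0, "y": 0, "z": -0.2, "turn": -0.9}, {"x": 0, "y": 0, "z": -0.2, "turn": -0.9}, {"x": 0, "y": 0, "z": -0.2, "turn": -0.9}, {"x": 0, "y": 0, "z": -0.2, "turn": -0.9}, {"x": 0, "y": 0, "z": 0, "turn": -0.78}, {"x": 0, "y": 0, "z": 0, "turn": 0}], "gripper": 0}}

```text
clock: 0.98
position: [0.2315, -0.5262, 0.261]
tool_rot: [-2.467, -1.945, -0.001]
wrist_force: [0.3, 0.8, 0.1]
width: -0.0
gripper_force: 0.0
```

Request:
{"name": "jog_arm", "arguments": {"steps": [{"x": 1, "y": 0.3, "z": 0, "turn": 0}, {"x": 1, "y": 0.3, "z": 0, "turn": 0}, {"x": 1, "y": 0.3, "z": 0, "turn": 0}, {"x": 1, "y": 0.3, "z": 0, "turn": 0}, {"x": 1, "y": 0.3, "z": 0, "turn": 0}, {"x": 1, "y": 0.3, "z": 0, "turn": 0}, {"x": 1, "y": 0.3, "z": 0, "turn": 0}, {"x": 1, "y": 0.3, "z": 0, "turn": 0}, {"x": 1, "y": 0.3, "z": 0, "turn": 0}, {"x": 1, "y": 0.3, "z": 0, "turn": 0}, {"x": 1, "y": 0, "z": 0, "turn": 0}, {"x": 1, "y": 0, "z": 0, "turn": 0}]}}

```text
clock: 2.48
position: [0.403, -0.196, 0.2612]
tool_rot: [-2.47, -1.941, 0.0]
wrist_force: [-0.1, 0.4, -0.1]
width: 0.002
gripper_force: 0.0
```

Request:
{"name": "jog_arm", "arguments": {"steps": [{"x": 1, "y": 0, "z": 0, "turn": 0}, {"x": 1, "y": 0, "z": 0, "turn": 0}, {"x": 1, "y": 0, "z": 0, "turn": 0}, {"x": 1, "y": 0, "z": 0, "turn": 0}, {"x": 1, "y": -0.3, "z": 0, "turn": 0}, {"x": 1, "y": -0.3, "z": 0, "turn": 0}, {"x": 1, "y": -0.3, "z": 0, "turn": 0}, {"x": 1, "y": -0.3, "z": 0, "turn": 0}, {"x": 1, "y": -0.3, "z": 0, "turn": 0}, {"x": 1, "y": -0.3, "z": 0, "turn": 0}, {"x": 0.5, "y": -0.3, "z": 0, "turn": 0}, {"x": 0, "y": 0, "z": 0, "turn": 0}]}}

```text
clock: 3.98
position: [0.4145, 0.1249, 0.2613]
tool_rot: [-2.467, -1.944, 0.0]
wrist_force: [0.3, -0.8, 0.8]
width: -0.0
gripper_force: 0.0
```

Request:
{"name": "jog_arm", "arguments": {"steps": [{"x": 1, "y": -0.2, "z": 0, "turn": 0}, {"x": 1, "y": -0.2, "z": 0, "turn": 0}, {"x": 1, "y": -0.2, "z": 0.3, "turn": 0}, {"x": 1, "y": -0.2, "z": 0.5, "turn": 0}, {"x": 1, "y": -0.2, "z": 0.5, "turn": 0}, {"x": 0.55, "y": -0.13, "z": 0.5, "turn": 0}, {"x": 0, "y": 0, "z": 0, "turn": 0}, {"x": 0, "y": 0, "z": 0, "turn": 0}]}}

```text
clock: 4.97
position: [0.421, 0.2927, 0.2077]
tool_rot: [2.467, 1.944, 0.0]
wrist_force: [0.4, -0.5, -0.1]
width: -0.001
gripper_force: 0.0
```

Run:
```python
from workcell import *
from h import *
from scipy.spatial.transform import Rotation as Ro
o=get_obs();c=read_camera("wrist");np.savez("wrist0.npz",**c,pos=o["position"],rot=o["tool_rot"])
cv2.imwrite("pics/wrist0.png",c["image"][:,:,::-1])
print(o["position"],o["joints"].round(2),o["wrist_force"].round(2))
Rt=Ro.from_rotvec(o["tool_rot"]).as_matrix();T=c["tool_from_camera"]
vv,uu=np.mgrid[0:384,0:512]
t,d=ray(c,np.c_[uu.ravel(),vv.ravel()],Rt@T[:3,:3],o["position"]+Rt@T[:3,3])
r=c["range_z"].reshape(-1,1);P=(t+d*r).reshape(384,512,3);z=P[...,2]
m=((z>.079)&(z<.1)).astype(np.uint8)
n,l,st,ce=cv2.connectedComponentsWithStats(m)
for i in range(1,n):
    if st[i,4]>200: print(st[i],ce[i].round(),P[l==i].mean(0).round(4),np.median(z[l==i]).round(4))
```

```text
[0.42096864 0.2926613  0.20770659] [-0.55  0.65 -0.22  1.74  0.19  0.77 -1.1 ] [ 0.45 -0.53 -0.08]
[488   2  24  57 966] [502.  33.] [0.6563 0.3755 0.0871] 0.0878
[ 457   94   47   41 1133] [478. 113.] [0.6346 0.3124 0.0883] 0.0876
[409 122  38  27 594] [424. 135.] [0.5831 0.3049 0.0919] 0.0944
[ 461  147   47   41 1180] [481. 166.] [0.6377 0.2601 0.088 ] 0.0874
[ 294  162   40   39 1221] [313. 181.] [0.4747 0.2838 0.088 ] 0.0882
[244 167  31  31 889] [259. 181.] [0.422  0.2964 0.0891] 0.0893
[193 171  23  23 384] [204. 182.] [0.3682 0.3085 0.0882] 0.0885
[402 200  25  22 313] [413. 211.] [0.5687 0.2288 0.0897] 0.0912
[400 294 102  27 789] [442. 302.] [0.5913 0.1097 0.0897] 0.0898
```

View pics/wrist0.png

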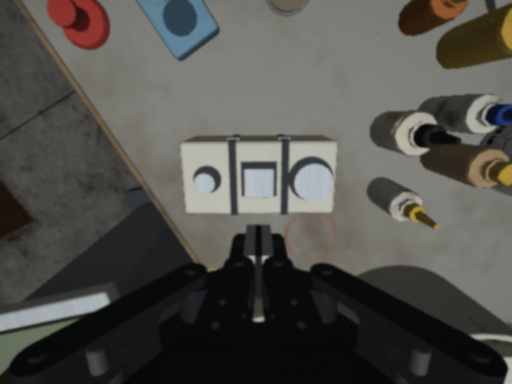

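Both views agree to about 2 mm. The wrist view shows small (204,182), square (259,181) and large (313,181), with nothing close to the mould. Next I descend over the square plug.

Request:
{"name": "jog_arm", "arguments": {"steps": [{"x": 0.09, "y": 0, "z": 0.8, "turn": 0}, {"x": 0, "y": 0, "z": 1, "turn": 0}, {"x": 0, "y": 0, "z": 1, "turn": 0}, {"x": 0, "y": 0, "z": 0.5, "turn": 0}, {"x": 0, "y": 0, "z": 0.3, "turn": 0}, {"x": 0, "y": 0, "z": 0.1, "turn": 0}, {"x": 0, "y": 0, "z": 0, "turn": 0}, {"x": 0, "y": 0, "z": 0, "turn": 0}]}}

```text
clock: 6.02
position: [0.4213, 0.2966, 0.0968]
tool_rot: [-2.466, -1.946, -0.001]
wrist_force: [-0.2, -0.6, 0.1]
width: 0.001
gripper_force: 0.0
```

Request:
{"name": "jog_arm", "arguments": {"steps": [{"x": 0, "y": 0, "z": 0.04, "turn": 0}, {"x": 0, "y": 0, "z": 0.04, "turn": 0}, {"x": 0, "y": 0, "z": 0.04, "turn": 0}, {"x": 0, "y": 0, "z": 0.04, "turn": 0}, {"x": 0, "y": 0, "z": 0.04, "turn": 0}, {"x": 0, "y": 0, "z": 0.04, "turn": 0}, {"x": 0, "y": 0, "z": 0.04, "turn": 0}, {"x": 0, "y": 0, "z": 0.04, "turn": 0}, {"x": 0, "y": 0, "z": 0.04, "turn": 0}, {"x": 0, "y": 0, "z": 0.04, "turn": 0}, {"x": 0, "y": 0, "z": 0.04, "turn": 0}]}}

```text
clock: 7.4
position: [0.4211, 0.2965, 0.0831]
tool_rot: [-2.466, -1.946, -0.0]
wrist_force: [0.2, -1.0, 4.1]
width: 0.001
gripper_force: 2.1
```

Request:
{"name": "jog_arm", "arguments": {"steps": [{"x": 0, "y": 0, "z": 0.03, "turn": 0}, {"x": 0, "y": 0, "z": 0.03, "turn": 0}, {"x": 0, "y": 0, "z": 0.03, "turn": 0}, {"x": 0, "y": 0, "z": 0.02, "turn": 0}]}}

```text
clock: 7.9
position: [0.4211, 0.2965, 0.0798]
tool_rot: [-2.466, -1.946, -0.0]
wrist_force: [-2.0, -0.9, 9.5]
width: -0.001
gripper_force: 4.7
```

Request:
{"name": "jog_arm", "arguments": {"steps": [{"x": 0, "y": 0, "z": 0.015, "turn": 0}, {"x": 0, "y": 0, "z": 0, "turn": 0}]}}

```text
clock: 8.15
position: [0.4212, 0.2965, 0.0796]
tool_rot: [-2.466, -1.946, -0.0]
wrist_force: [-2.1, -1.1, 8.8]
width: 0.006
gripper_force: 5.1
```

Request:
{"name": "jog_arm", "arguments": {"steps": [{"x": 0, "y": 0, "z": 0.012, "turn": 0}, {"x": 0, "y": 0, "z": 0, "turn": 0}]}}

```text
clock: 8.4
position: [0.4212, 0.2965, 0.0794]
tool_rot: [2.466, 1.946, 0.001]
wrist_force: [-2.6, -1.2, 14.5]
width: -0.0
gripper_force: 7.5
```

Request:
{"name": "jog_arm", "arguments": {"steps": [{"x": 0, "y": 0, "z": -0.2, "turn": 0}, {"x": 0, "y": 0, "z": -0.7, "turn": 0}, {"x": 0, "y": 0, "z": 0, "turn": 0}, {"x": 0, "y": 0.5, "z": 0, "turn": 0}, {"x": -0.04, "y": 0.8, "z": 0, "turn": 0}, {"x": 0, "y": 0.52, "z": 0, "turn": 0}, {"x": 0, "y": 0, "z": 0.2, "turn": 0}, {"x": 0, "y": 0, "z": 0.15, "turn": 0}, {"x": 0, "y": 0, "z": 0, "turn": 0}]}}

```text
clock: 9.52
position: [0.4733, 0.2828, 0.095]
tool_rot: [-2.465, -1.947, 0.002]
wrist_force: [-0.4, -0.2, -0.1]
width: -0.001
gripper_force: 0.0
```

Request:
{"name": "jog_arm", "arguments": {"steps": [{"x": 0, "y": 0, "z": 0.04, "turn": 0}, {"x": 0, "y": 0, "z": 0.04, "turn": 0}, {"x": 0, "y": 0, "z": 0.04, "turn": 0}, {"x": 0, "y": 0, "z": 0.04, "turn": 0}, {"x": 0, "y": 0, "z": 0.04, "turn": 0}, {"x": 0, "y": 0, "z": 0.04, "turn": 0}, {"x": 0, "y": 0, "z": 0.04, "turn": 0}, {"x": 0, "y": 0, "z": 0.04, "turn": 0}, {"x": 0, "y": 0, "z": 0.04, "turn": 0}, {"x": 0, "y": 0, "z": 0.04, "turn": 0}, {"x": 0, "y": 0, "z": 0.03, "turn": 0}, {"x": 0, "y": 0, "z": 0.03, "turn": 0}]}}

```text
clock: 11.02
position: [0.474, 0.2826, 0.0817]
tool_rot: [-2.466, -1.946, -0.0]
wrist_force: [-0.4, 0.2, 4.6]
width: -0.002
gripper_force: 2.1
```

Request:
{"name": "jog_arm", "arguments": {"steps": [{"x": 0, "y": 0, "z": 0.03, "turn": 0}, {"x": 0, "y": 0, "z": 0.03, "turn": 0}, {"x": 0, "y": 0, "z": 0.02, "turn": 0}, {"x": 0, "y": 0, "z": 0, "turn": 0}]}}

```text
clock: 11.52
position: [0.474, 0.2827, 0.0796]
tool_rot: [-2.466, -1.946, -0.0]
wrist_force: [-1.8, -1.0, 10.6]
width: 0.004
gripper_force: 5.2
```

Request:
{"name": "jog_arm", "arguments": {"steps": [{"x": 0, "y": 0, "z": 0.013, "turn": 0}, {"x": 0, "y": 0, "z": 0, "turn": 0}]}}

```text
clock: 11.78
position: [0.474, 0.2827, 0.0794]
tool_rot: [2.466, 1.946, 0.001]
wrist_force: [-3.0, -1.6, 15.4]
width: 0.004
gripper_force: 7.8
```

Request:
{"name": "jog_arm", "arguments": {"steps": [{"x": 0, "y": 0, "z": -0.2, "turn": 0}, {"x": 0, "y": 0, "z": -0.8, "turn": 0}, {"x": 0, "y": 0, "z": 0, "turn": 0}, {"x": 0, "y": -0.7, "z": 0, "turn": 0}, {"x": 0, "y": -1, "z": 0, "turn": 0}, {"x": 0, "y": -1, "z": 0, "turn": 0}, {"x": 0, "y": -0.6, "z": 0, "turn": 0}, {"x": 0, "y": -0.34, "z": 0, "turn": 0}, {"x": 0, "y": 0, "z": 0.25, "turn": 0}, {"x": 0, "y": 0, "z": 0.2, "turn": 0}, {"x": 0, "y": 0, "z": 0, "turn": 0}]}}

```text
clock: 13.15
position: [0.368, 0.3076, 0.0948]
tool_rot: [2.467, 1.945, -0.001]
wrist_force: [0.5, -1.0, 0.5]
width: 0.0
gripper_force: 0.0
```

Request:
{"name": "jog_arm", "arguments": {"steps": [{"x": 0, "y": 0, "z": 0.04, "turn": 0}, {"x": 0, "y": 0, "z": 0.04, "turn": 0}, {"x": 0, "y": 0, "z": 0.04, "turn": 0}, {"x": 0, "y": 0, "z": 0.04, "turn": 0}, {"x": 0, "y": 0, "z": 0.04, "turn": 0}, {"x": 0, "y": 0, "z": 0.04, "turn": 0}, {"x": 0, "y": 0, "z": 0.04, "turn": 0}, {"x": 0, "y": 0, "z": 0.04, "turn": 0}, {"x": 0, "y": 0, "z": 0.04, "turn": 0}, {"x": 0, "y": 0, "z": 0.04, "turn": 0}, {"x": 0, "y": 0, "z": 0.03, "turn": 0}, {"x": 0, "y": 0, "z": 0.03, "turn": 0}]}}

```text
clock: 14.65
position: [0.3678, 0.308, 0.0816]
tool_rot: [-2.466, -1.946, -0.0]
wrist_force: [0.3, -0.5, 3.7]
width: -0.001
gripper_force: 2.1
```

Request:
{"name": "jog_arm", "arguments": {"steps": [{"x": 0, "y": 0, "z": 0.03, "turn": 0}, {"x": 0, "y": 0, "z": 0.03, "turn": 0}, {"x": 0, "y": 0, "z": 0.02, "turn": 0}, {"x": 0, "y": 0, "z": 0, "turn": 0}]}}

```text
clock: 15.15
position: [0.3678, 0.3081, 0.0795]
tool_rot: [-2.466, -1.946, -0.0]
wrist_force: [-2.0, -1.5, 12.3]
width: -0.0
gripper_force: 5.7
```

Now I lift clear and back off toward the centre of the mould to check all three.

Request:
{"name": "jog_arm", "arguments": {"steps": [{"x": 0, "y": 0, "z": 0.01, "turn": 0}, {"x": 0, "y": 0, "z": 0, "turn": 0}, {"x": 0, "y": 0, "z": -0.2, "turn": 0}, {"x": 0, "y": 0, "z": -0.8, "turn": 0}, {"x": 0, "y": 0, "z": -1, "turn": 0}, {"x": 0, "y": 0.8, "z": -1, "turn": 0}, {"x": 0, "y": 1, "z": -1, "turn": 0}, {"x": 0, "y": 0, "z": -0.2, "turn": 0}, {"x": 0, "y": 0, "z": 0, "turn": 0}, {"x": 0, "y": 0, "z": 0, "turn": 0}]}}

```text
clock: 16.4
position: [0.4194, 0.2956, 0.2042]
tool_rot: [-2.465, -1.947, 0.002]
wrist_force: [-0.2, 0.2, -0.8]
width: 0.0
gripper_force: 0.0
```

Run:
```python
from workcell import *
from h import *
from scipy.spatial.transform import Rotation as Ro
o=get_obs();c=read_camera("wrist")
print(o["clock"],o["position"],o["wrist_force"].round(2))
cv2.imwrite("pics/wrist1.png",c["image"][:,:,::-1])
Rt=Ro.from_rotvec(o["tool_rot"]).as_matrix();T=c["tool_from_camera"]
vv,uu=np.mgrid[0:384,0:512]
t,d=ray(c,np.c_[uu.ravel(),vv.ravel()],Rt@T[:3,:3],o["position"]+Rt@T[:3,3])
P=(t+d*c["range_z"].reshape(-1,1)).reshape(384,512,3);z=P[...,2]
near=np.hypot(P[...,0]-.42,P[...,1]-.295)<.1
m=((z>.0755)&(z<.1)&near).astype(np.uint8)
n,l,st,ce=cv2.connectedComponentsWithStats(m)
for i in range(1,n):
    if st[i,4]>100: print(st[i],P[l==i].mean(0).round(4),np.median(z[l==i]).round(4))
print("top face",np.median(z[near&(z>.06)&(z<.0745)]))
```

```text
16.4 [0.41940638 0.2956274  0.20422532] [-0.2   0.18 -0.79]
[ 296  164   39   38 1143] [0.475  0.2833 0.08  ] 0.0801
[247 169  30  29 851] [0.4217 0.2959 0.08  ] 0.0801
[197 173  22  21 351] [0.3678 0.3083 0.08  ] 0.0801
top face 0.07042919849518064
```

View pics/wrist1.png

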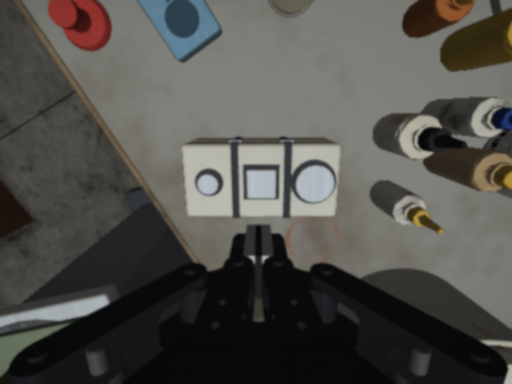

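All three heads, at (208,182), (262,183) and (315,182), sit level at 80 mm. The mould and the other items haven't moved.

```bash
python3 -c "
from workcell import *
print(sign_off())"
```

```text
the job is handed in; nothing more can be done
None
```

I pressed the plugs home in the order square, large, small; all three heads now measure 80 mm above the bench, peak force readings were about 15 N, the mould did not visibly move, and the job was handed in at about 16.5 s.

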